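Pack the short prop under a rocking kiln shelf

ROBOT

A 6-joint arm with a two-finger parallel gripper is mounted at the origin on the work surface. World frame = base frame: x ahead of the robot, y to its left, z up, the work surface at z = 0. Lengths are in m, angles in rad, forces in N, time in s.
With the tool pointing down it reaches from about 0.225 to 0.875 m from the base axis. Payload 3.4 kg.
Tool frame: the origin (TCP) lies between the finger pads; the fingertips stand 8 mm ahead of it and the grasp point (between the pads) lies 11 mm behind it; z points along the fingers, y is the line along which they close (so a half turn about z gives the same grasp; the last joint's range is limited). The gripper opens to 85 mm and grips with 20 to 120 N. Pads are 22 mm wide; open, the fingers measure 114 mm over their backs; the gripper's body (76 mm by 85 mm) begins 54 mm behind the grasp point. The pads swing forward as they close: fully open they stand 13 mm farther back than shut.
Start: joints at [1.173, 0.276, 1.505, -0, 1.361, -0.121], TCP at [0.157, 0.553, 0.239] pointing down, gripper open.
Joint ranges: [-2.89, 2.89], [-0.75, 2.08], [0.22, 2.7], [-1.18, 4.32], [0.11, 2.71], [-2.7, 2.7]. Speed limits (rad/s): [2.57, 2.57, 3.14, 3.14, 3.14, 3.14].

INTERFACE

Orientations are given as a unit quaternion [w, x, y, z].
In Python, from rig import manip gives the robot as it stands.
- The arm moves only by the tool move_arm, never from a script. Its argument "deltas" is a list that holds one entry, the list of rows, each a list of 5 numbers: the shift along the tool's x, y, z normalised to -1 to 1, where 1 is 80 cm, then the turn about the tool's z normalised to -1 to 1, where 1 is 120 degrees, then the closure, from -1 (fully open) to 1 (shut). In form: [[[tx, ty, tz, twist, grip], ...]]. A call has 1 to 12 rows; each row is the pose to reach, as a shift and turn from the pose commanded when the call began, along the tool's axes at that moment; what a row does not reach only later rows make up. A row lasts 1/10 s, in which the tool goes at most 50 mm and 8.59 degrees, less where a joint would pass 70% of its speed; a pose out of reach is approached as far as the arm can. A call with a number of a shift or a turn outside -1 to 1 is refused whole. A call with a gripper value outside its range is refused whole. The fingers move at their own pace and stop on an object; "squeeze" is the grip in N (left out, the last holds). Time passes only in rows, so rows that repeat a pose let the fingers close. It gives the time, the measured TCP pose, the force, the opening and the grip force at its end, in the units of the state.
- manip.get_state(): the state, without advancing time (a new reading comes with each control period).
- manip.get_image(name): name is "scene" or "top" or "wrist"; returns the picture (384x512x3 uint8, red, green, blue); there is no depth.
- manip.camera_params(name): a dict with "fx", "fy", "cx", "cy" (pixels), "R" (3x3) and "t" (3): a world point X has camera coordinates R X + t; the wrist camera has in their place "tool_from_camera" (4x4, takes a point from camera to tool coordinates, whose origin is the TCP and whose axes are the flange's). Camera axes: x right, y down, z forward; pixel columns grow to the right and rows downward; lengths in m; the calibration is good to about 2 mm. The wrist camera is an equidistant fisheye: a pixel r from the principal point sees the ray r / f radians off the axis. A picture is of the moment at which its call begins: read the wrist's pose just before it. camera_params takes no time and is no camera call.
- manip.sign_off(): hands the job in; it is judged then, once.
The state is a dict: "clock": time; "qpos": joint angles; "qd": joint speeds; "effort": joint torques, N m; "position": TCP position; "ee_rot": TCP orientation; "contact_force": force on the tool from outside, world axes, zero at the start; "moment": the same for the moment, N m; "width": finger opening in m; "gripper_force": force on a finger pad.
Only numpy, scipy, OpenCV 4.12 (cv2) and the standard library are available. Lean on these libraries where they do the work, as an engineer would, in place of code of your own. Each camera call takes 0.05 s, during which the arm holds its last target. There are 200 camera calls.

TASK

The kiln shelf with the pots on it rocks, because the round prop under its near right corner (the one standing proud of the shelf's near edge) is too short. Try the three packing strips over that prop from the near edge, never forcing one: slide in, straight and fully across the prop's top, the one that fits snugly and leave it there, then press down on that corner of the shelf with a few newtons to make sure that it no longer rocks. Leave the other two strips lying flat on the table, and do not disturb the pots or the other things.

Things in the scene. Friction and masses are not known exactly. Their poses are not given: they have to be found in the camera images.
- shelf: square tan kiln shelf, 300 x 300 mm, 15 mm thick, underside level 80 mm above the table, on round props of 50 mm diameter. Origin at the centre of its underside, z up, x from its near edge (x = -150 mm) to its far edge, y to the left. Full-height props under (125, 125), (125, -125) and (-125, 125) mm; the short one under (-143, -120) mm. It cannot slide or be raised
- gap (a point): mouth of the gap: on the shelf's lower near edge, above the short prop's middle; axes as the shelf's. The prop has a flat top, stands 18 mm proud of the edge and reaches 32 mm in under the shelf. Its top is 9, 12 or 15 mm below the shelf, not known which: the right strip enters with about 1 mm to spare, the next thicker does not enter, the next thinner leaves 4 mm of play
- corner (a point): where to press: on the shelf's top, 25 mm in from both edges of the loose near right corner, clear of the pots. 2 to 3 N here rock an unpacked shelf, corner down, about the diagonal through the near left and far right props, by 0.05 rad at most; let go, it comes back level
- home (a point): where the fitting strip's centre belongs, seen from above: 5 mm outside the shelf's near edge, above the prop's middle line, strip's x along the shelf's x, so that its inner end is 50 mm in and its outer 60 mm stand out to be held by; at the height of the shelf's underside; axes as the shelf's
- strip_8: packing strip, a flat bar of tan kiln-shelf ceramic 110 mm long (its x), 36 mm wide (its y) and 8 mm thick (its z), square-ended, with a blue glaze band round it near each end; 67 g; origin at the centre of its underside; both ends alike; starts flat on the table
- strip_11: packing strip, a flat bar of tan kiln-shelf ceramic 110 mm long (its x), 36 mm wide (its y) and 11 mm thick (its z), square-ended, with a yellow glaze band round it near each end; 91 g; origin at the centre of its underside; both ends alike; starts flat on the table
- strip_14: packing strip, a flat bar of tan kiln-shelf ceramic 110 mm long (its x), 36 mm wide (its y) and 14 mm thick (its z), square-ended, with a red glaze band round it near each end; 116 g; origin at the centre of its underside; both ends alike; starts flat on the table
- beaker: red-brown fired clay beaker, 64 mm wide and 75 mm tall, loose on the shelf; origin at the centre of its underside
- tumbler: cream tumbler, 68 mm wide and 62 mm tall, loose on the shelf; origin at the centre of its underside
- bowl: pink clay bowl, 90 mm wide and 45 mm tall, loose on the shelf; origin at the centre of its underside
- glaze_jar: white glaze jar with a blue cap, 68 mm wide and 95 mm tall, loose on the table, a bystander; origin at the centre of its underside
- rolling_pin: wooden rolling pin, 48 mm thick and 360 mm long along its x, on the table, a bystander; origin under its middle
- modelling_tool: spatula with a steel blade and a wooden handle, 200 mm long along its x, on the table, a bystander; origin at its underside. (Two spare round props, 50 mm wide and up to 71 mm tall, also stand fixed to the left of the shelf, y above 0.38 m)
Things that resemble listed ones, but are neither listed nor needed, are in the scene too. What is shaped like the strip_8 but green or red is not meant.

How it is judged:
On the way, in this order (a step that is already met when the one before it is completed fails the run):
1. a packing strip has been slid home across the top of the short prop, under the shelf (((x of strip_8 in the frame of shelf between -0.17 and -0.125 m and y of strip_8 in the frame of shelf between -0.135 and -0.105 m and z of strip_8 in the frame of shelf between -0.02 and -0.006 m and angle between the x axis of strip_8 and the x axis of shelf, either way round below 0.2 rad and angle between strip_8's own z axis and vertical below 0.1 rad) or (x of strip_11 in the frame of shelf between -0.17 and -0.125 m and y of strip_11 in the frame of shelf between -0.135 and -0.105 m and z of strip_11 in the frame of shelf between -0.023 and -0.009 m and angle between the x axis of strip_11 and the x axis of shelf, either way round below 0.2 rad and angle between strip_11's own z axis and vertical below 0.1 rad) or (x of strip_14 in the frame of shelf between -0.17 and -0.125 m and y of strip_14 in the frame of shelf between -0.135 and -0.105 m and z of strip_14 in the frame of shelf between -0.026 and -0.012 m and angle between the x axis of strip_14 and the x axis of shelf, either way round below 0.2 rad and angle between strip_14's own z axis and vertical below 0.1 rad))), for 0.2 s.
2. with the fitting strip home and let go, the shelf's near right corner is pressed down with more than 2.5 N and rocks by less than 0.013 rad (((x of strip_8 in the frame of shelf between -0.17 and -0.125 m and y of strip_8 in the frame of shelf between -0.135 and -0.105 m and z of strip_8 in the frame of shelf between -0.02 and -0.006 m and angle between the x axis of strip_8 and the x axis of shelf, either way round below 0.2 rad and angle between strip_8's own z axis and vertical below 0.1 rad and contact force between the fingers and strip_8 below 0.05 N) or (x of strip_11 in the frame of shelf between -0.17 and -0.125 m and y of strip_11 in the frame of shelf between -0.135 and -0.105 m and z of strip_11 in the frame of shelf between -0.023 and -0.009 m and angle between the x axis of strip_11 and the x axis of shelf, either way round below 0.2 rad and angle between strip_11's own z axis and vertical below 0.1 rad and contact force between the fingers and strip_11 below 0.05 N) or (x of strip_14 in the frame of shelf between -0.17 and -0.125 m and y of strip_14 in the frame of shelf between -0.135 and -0.105 m and z of strip_14 in the frame of shelf between -0.026 and -0.012 m and angle between the x axis of strip_14 and the x axis of shelf, either way round below 0.2 rad and angle between strip_14's own z axis and vertical below 0.1 rad and contact force between the fingers and strip_14 below 0.05 N)) and contact force between the fingers and shelf above 2.5 N and angle between shelf's own z axis and vertical below 0.013 rad and x of the grasp point in the frame of shelf below -0.07 m and y of the grasp point in the frame of shelf below -0.06 m), for 0.2 s.
At the end, for the whole second after the job is handed in: the fitting strip lies released across the short prop, inner end 35 to 80 mm in from the near edge, within 15 mm of the prop's axis and 0.2 rad of the shelf's x, its top less than 2.5 mm below the shelf; shelf level within 0.006 rad; the other strips flat on the table; all at rest (((x of strip_8 in the frame of shelf between -0.17 and -0.125 m and y of strip_8 in the frame of shelf between -0.135 and -0.105 m and z of strip_8 in the frame of shelf between -0.0105 and -0.006 m and angle between the x axis of strip_8 and the x axis of shelf, either way round below 0.2 rad and angle between each of strip_8, strip_11, strip_14's own z axis and vertical below 0.1 rad and linear speed of each of strip_8, strip_11, strip_14 below 0.01 m/s and height (world z) of each of strip_11, strip_14 below 0.008 m) or (x of strip_11 in the frame of shelf between -0.17 and -0.125 m and y of strip_11 in the frame of shelf between -0.135 and -0.105 m and z of strip_11 in the frame of shelf between -0.0135 and -0.009 m and angle between the x axis of strip_11 and the x axis of shelf, either way round below 0.2 rad and angle between each of strip_11, strip_8, strip_14's own z axis and vertical below 0.1 rad and linear speed of each of strip_11, strip_8, strip_14 below 0.01 m/s and height (world z) of each of strip_8, strip_14 below 0.008 m) or (x of strip_14 in the frame of shelf between -0.17 and -0.125 m and y of strip_14 in the frame of shelf between -0.135 and -0.105 m and z of strip_14 in the frame of shelf between -0.0165 and -0.012 m and angle between the x axis of strip_14 and the x axis of shelf, either way round below 0.2 rad and angle between each of strip_14, strip_8, strip_11's own z axis and vertical below 0.1 rad and linear speed of each of strip_14, strip_8, strip_11 below 0.01 m/s and height (world z) of each of strip_8, strip_11 below 0.008 m)) and angle between shelf's own z axis and vertical below 0.006 rad); the robot touches nothing.
It fails at once if a strip is forced: more than 25 N between a strip and the shelf (contact force between any of strip_8, strip_11, strip_14 and shelf above 25 N).
It fails at once if the gripper or arm loads the shelf with more than 25 N (contact force between any of the fingers, the arm and shelf above 25 N).
It fails at once if a pot on the shelf is shifted by more than 20 mm or tipped by more than 0.3 rad (distance of any of beaker, tumbler, bowl from where it was at the start of the episode above 0.02 m or angle between any of beaker, tumbler, bowl's own z axis and vertical above 0.3 rad).
It fails at once if a bystander on the table is shifted by more than 30 mm (distance of any of glaze_jar, rolling_pin, modelling_tool from where it was at the start of the episode above 0.03 m).
It also fails if it takes over 72 s, if anything falls off the work surface, if the arm or the gripper's body presses on something with over 40 N, if the wrist force passes 120 N, or if a joint passes its speed limit or range.

## Working session

There is one attempt and no reset: what is moved stays moved. The work goes in short steps, Python scripts to look and compute and a tool call to move; the robot and the scene stay as the last step left them, time stands still between calls to the robot, and variables do not carry over. Pictures are saved under pics/ and viewed, at most 10 in all, crops included, and the job is handed in when it is done.

Besides the shell and the picture viewer there is one more tool, called by a JSON object that holds its "fn" and its "kwargs", one argument or row to a line. move_arm: Moves the arm, as the interface text tells. Scaled input: -1 to 1 covers 80 cm each way for a shift and 120 degrees each way for a turn. Its arguments: {"type":"object","properties":{"deltas":{"type":"array","items":{"type":"array","items":{"type":"array","items":{"type":"number","minimum":-1,"maximum":1}}}},"squeeze":{"type":"number"}},"required":["deltas"]}

```bash
mkdir -p pics; ls
python3 - <<'E'
from rig import manip
import cv2,numpy as np
s=manip.get_state();print({k:np.round(v,3).tolist() for k,v in s.items()})
for n in("top","scene"):
    im=manip.get_image(n);cv2.imwrite(f"pics/{n}0.png",im[:,:,::-1])
    print(n,manip.camera_params(n))
a=cv2.imread("pics/top0.png");cv2.imwrite("pics/top0b.png",cv2.resize(a,(800,600),interpolation=cv2.INTER_CUBIC))
a=cv2.imread("pics/scene0.png");cv2.imwrite("pics/scene0b.png",cv2.resize(a,(800,600),interpolation=cv2.INTER_CUBIC))
print(manip.camera_params("wrist"))
E
```

```text
pics
{'clock': 0.0, 'qpos': [1.173, 0.277, 1.506, 0.0, 1.361, -0.121], 'qd': [-0.0, 0.002, -0.001, -0.003, -0.001, -0.001], 'effort': [0.001, -41.678, -24.581, 0.0, 0.011, 0.0], 'position': [0.157, 0.553, 0.238], 'ee_rot': [-0.0, 0.138, 0.99, -0.001], 'contact_force': [-0.301, -0.043, 0.462], 'moment': [0.001, -0.014, 0.003], 'gripper_force': 0.0, 'width': 0.085}
top {'fx': 469.494637467207, 'fy': 469.494637467207, 'cx': 257.68417785941625, 'cy': 186.33198728138265, 'R': array([[-0.021592  , -0.99954321, -0.02114597],
       [-0.98262034,  0.02511737, -0.18391951],
       [ 0.18436662,  0.01680727, -0.98271383]]), 't': array([-0.04211732,  0.59920384,  1.64169157])}
scene {'fx': 427.2384759800078, 'fy': 427.2384759800078, 'cx': 250.37084144346898, 'cy': 194.64319113634687, 'R': array([[-0.64771101,  0.76167052,  0.01812369],
       [ 0.40253714,  0.36231339, -0.84065026],
       [-0.64686497, -0.53720297, -0.54127504]]), 't': array([ 0.43264672, -0.14883688,  2.33077101])}
{'fx': 297.3186396354542, 'fy': 297.3186396354542, 'cx': 254.48966325433156, 'cy': 187.66071195670727, 'tool_from_camera': array([[ 1.76482106e-03, -9.48594774e-01, -3.16488292e-01,
         8.27435273e-02],
       [ 9.99998254e-01,  1.86869852e-03, -2.47076085e-05,
         3.96272308e-04],
       [ 6.14858711e-04, -3.16487696e-01,  9.48596416e-01,
        -1.35168486e-01],
       [ 0.00000000e+00,  0.00000000e+00,  0.00000000e+00,
         1.00000000e+00]])}
```

View pics/top0b.png

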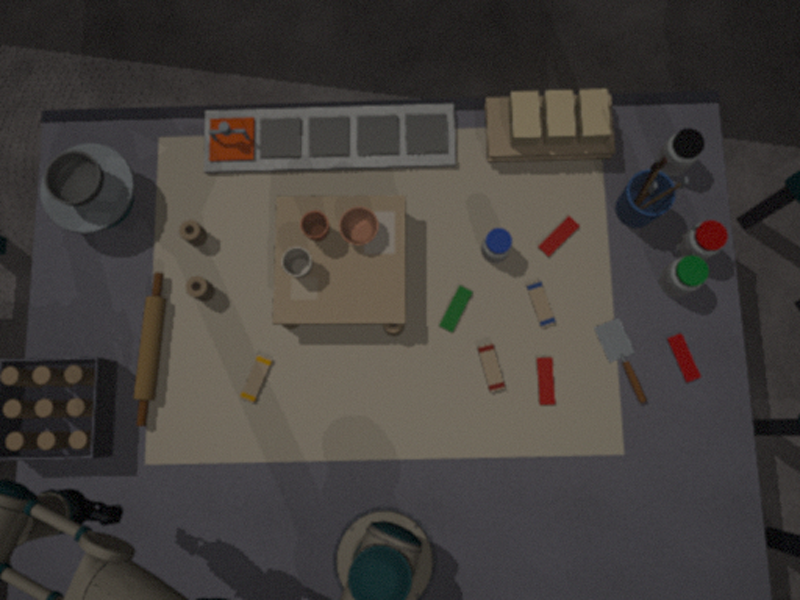

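View pics/scene0b.png

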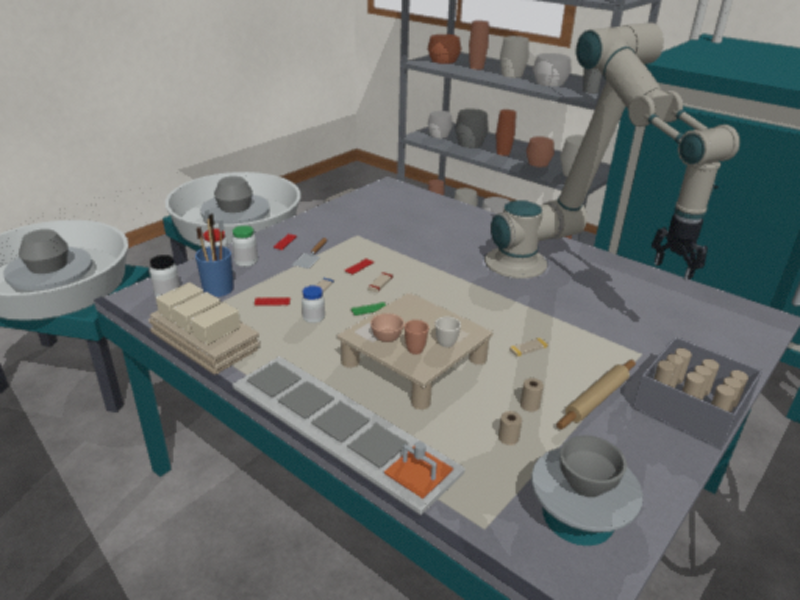

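The three strips by description are tan bars with coloured bands, in 800-px coordinates of the top view: yellow at (256,378), red-banded at (491,368) and blue-banded at (541,304). The lookalikes are solid red at (559,236), (546,380) and (684,357), and solid green at (456,309). The short prop shows at (394,328). Next I measure bands and shelf corners and check them in one crop.

```bash
cat > h.py <<'E'
import numpy as np,cv2
from rig import manip
from scipy.spatial.transform import Rotation as Ro
def rot(q): return Ro.from_quat([q[1],q[2],q[3],q[0]]).as_matrix()
def ray2plane(n,uv,z,st=None):
    c=manip.camera_params(n);uv=np.atleast_2d(uv).astype(float)
    d=np.c_[(uv[:,0]-c["cx"])/c["fx"],(uv[:,1]-c["cy"])/c["fy"]]
    if n=="wrist":
        r=np.linalg.norm(d,axis=1);k=np.sin(r)/np.maximum(r,1e-9)
        v=np.c_[d*k[:,None],np.cos(r)];T=c["tool_from_camera"];R=rot(st["ee_rot"])
        v=v@T[:3,:3].T@R.T;o=R@T[:3,3]+st["position"]
    else:
        v=np.c_[d,np.ones(len(d))]@c["R"];o=-c["R"].T@c["t"]
    return o+v*((z-o[2])/v[:,2])[:,None]
def go(p,yaw=None,st=None):
    """numbers for move_arm to bring TCP to p with tool y axis along yaw (mod pi)"""
    st=st or manip.get_state();R=rot(st["ee_rot"])
    d=R.T@(np.array(p)-st["position"])/0.8;tw=0
    if yaw is not None:
        cur=np.arctan2(R[1,1],R[0,1]);a=(yaw-cur+np.pi/2)%np.pi-np.pi/2
        tw=-np.degrees(a)/120   # tool z down
    return np.round(d,4).tolist(),round(float(tw),4)
E
python3 - <<'E'
from h import *
a=cv2.imread("pics/top0.png");hsv=cv2.cvtColor(a,cv2.COLOR_BGR2HSV)
for n,(u,v),th in(("yellow",(256,378),.011),("red",(491,368),.014),("blue",(541,304),.008)):
    u,v=u/1.5625,v/1.5625;x0,y0=int(u-18),int(v-18)
    w=a[y0:y0+37,x0:x0+37].astype(float);
    lab=cv2.cvtColor(a[y0:y0+37,x0:x0+37],cv2.COLOR_BGR2LAB).astype(float)
    d=np.linalg.norm((lab-np.median(lab,axis=(0,1)))[:,:,1:],axis=2)
    m=(d>12);k,l,s,c=cv2.connectedComponentsWithStats(m.astype(np.uint8))
    i=np.argsort(-s[1:,4])[:2]+1
    pts=[]
    for j in i:
        yy,xx=np.nonzero(l==j);wt=d[yy,xx];pts.append([np.average(xx,weights=wt)+x0,np.average(yy,weights=wt)+y0])
    P=ray2plane("top",pts,th);D=P[1]-P[0]
    print(n,s[1:,4],np.round(pts,1).tolist(),"ctr",P.mean(0).round(4),"len",np.linalg.norm(D).round(4),"ang",np.degrees(np.arctan2(D[1],D[0])).round(1))
C=np.array([(275,196),(405,197),(405,323),(273,323)])/1.5625
P=ray2plane("top",C,.095);print(P.round(4),np.linalg.norm(P-np.roll(P,-1,0),axis=1).round(3),P.mean(0))
print(ray2plane("top",[np.array((394,332))/1.5625],.068))
S=[cv2.resize(a[y:y+60,x:x+80],None,fx=5,fy=5,interpolation=cv2.INTER_CUBIC) for x,y in((125,212),(290,205),(310,170),(205,180))]
o=np.vstack([np.hstack(S[:2]),np.hstack(S[2:])]);cv2.imwrite("pics/crop1.png",cv2.convertScaleAbs(o,alpha=1.4))
E
```

```text
yellow [37 37] [[168.3, 230.4], [158.4, 253.4]] ctr [0.4092 0.2927 0.011 ] len 0.0898 ang 156.9
red [28 29] [[317.3, 246.7], [310.6, 222.5]] ctr [ 0.4227 -0.2556  0.014 ] len 0.0902 ang 13.0
blue [28 26] [[341.8, 182.6], [350.1, 205.4]] ctr [ 0.5701 -0.3803  0.008 ] len 0.0899 ang -163.3
[[ 0.8229  0.2347  0.095 ]
 [ 0.8119 -0.0672  0.095 ]
 [ 0.5179 -0.0606  0.095 ]
 [ 0.5252  0.2361  0.095 ]] [0.302 0.294 0.297 0.298] [0.66947496 0.08573289 0.095     ]
[[ 0.50171337 -0.03479241  0.068     ]]
```

View pics/crop1.png

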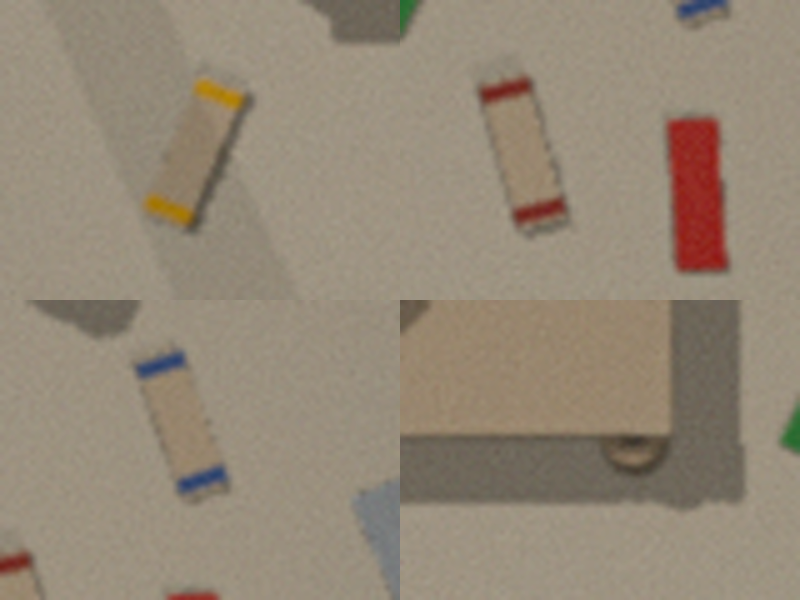

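Crop: the yellow, dark-red and blue-banded tan strips are confirmed, with band spacing 90 mm on all three. The solid red piece is a decoy. The short prop is seen proud of the near edge at crop (633,452). I'll start with strip_11, the middle one, because its contact height on the prop tells which strip fits.

```bash
python3 -c "
from h import *
print(go([.377,.3064,.09],np.radians(66.9)))"
```

```text
([-0.3487, -0.2207, 0.1859], 0.0603)
```

{"fn": "move_arm", "kwargs": {
  "deltas": [
    [[-0.3487,-0.2207,0.1859,0.0603,-1],[-0.3487,-0.2207,0.1859,0.0603,-1],[-0.3487,-0.2207,0.1859,0.0603,-1],[-0.3487,-0.2207,0.1859,0.0603,-1],[-0.3487,-0.2207,0.1859,0.0603,-1],[-0.3487,-0.2207,0.1859,0.0603,-1],[-0.3487,-0.2207,0.1859,0.0603,-1],[-0.3487,-0.2207,0.1859,0.0603,-1],[-0.3487,-0.2207,0.1859,0.0603,-1],[-0.3487,-0.2207,0.1859,0.0603,-1]]
  ],
  "squeeze": 40
}}

```text
clock: 1.1
position: [0.3769, 0.3078, 0.0908]
ee_rot: [-0.0, 0.2, 0.98, 0.0]
contact_force: [0.3, 0.5, -0.4]
width: 0.0856
gripper_force: 0.0
```

```bash
cat > bands.py <<'E'
from h import *
def bands(n,th,lo,hi,st=None,im=None,minarea=40):
    im=manip.get_image(n)if im is None else im
    hsv=cv2.cvtColor(im,cv2.COLOR_RGB2HSV);m=cv2.inRange(hsv,np.array(lo),np.array(hi))
    k,l,s,c=cv2.connectedComponentsWithStats(m)
    return [(s[i,4],c[i].round(1),ray2plane(n,c[i],th,st)[0].round(4)) for i in range(1,k) if s[i,4]>minarea]
E
python3 -c "
from bands import *
s=manip.get_state();print(s['clock'],s['position'],rot(s['ee_rot'])[:,1],s['width'],s['contact_force'])
im=manip.get_image('wrist');cv2.imwrite('pics/w1.png',im[:,:,::-1])
for b in bands('wrist',.011,(18,130,60),(35,255,255),s,im):print(b)"
```

```text
1.1 [0.37693602 0.30777131 0.09083772] [3.92738756e-01 9.19649879e-01 6.08410312e-04] 0.08562960555678902 [ 0.27781469  0.48843101 -0.43172759]
(np.int32(113), array([508.5, 111.6]), array([0.391 , 0.5635, 0.011 ]))
(np.int32(73), array([509.7, 177.1]), array([0.4576, 0.5547, 0.011 ]))
(np.int32(721), array([255.4, 189.9]), array([0.3688, 0.3123, 0.011 ]))
(np.int32(446), array([505.9, 269.4]), array([0.5819, 0.5517, 0.011 ]))
(np.int32(468), array([255.5, 285.6]), array([0.4521, 0.2771, 0.011 ]))
```

View pics/w1.png

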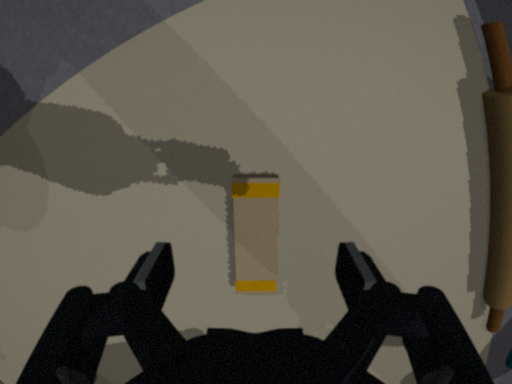

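The wrist view shows the yellow-banded strip at (255,190)–(255,286), centred between the fingers and within 2 mm of the top-view estimate. Descend and grip.

{"fn": "move_arm", "kwargs": {
  "deltas": [
    [[0,0.0005,0.06,0,-1],[0,0.0005,0.1006,0,-1],[0,0.0005,0.1006,0,-1],[0,0.0005,0.1006,0,-1],[0,0.0005,0.1006,0,1],[0,0.0005,0.1006,0,1],[0,0.0005,0.1006,0,1],[0,0.0005,0.1006,0,1],[0,0.0005,0.1006,0,1],[0,0.0005,0.1006,0,1]]
  ],
  "squeeze": 40
}}

```text
clock: 2.15
position: [0.3781, 0.3079, 0.0115]
ee_rot: [0.001, 0.2, 0.98, 0.001]
contact_force: [-1.8, -0.3, 6.9]
width: 0.0345
gripper_force: 39.7
```

```bash
python3 -c "
from bands import *
s=manip.get_state();print(s['clock'],s['position'],rot(s['ee_rot'])[:,1],s['width'],s['contact_force'])
print(go([.45,.04,.12],np.radians(88.65),s))
"
```

```text
2.15 [0.37807884 0.30792787 0.01145893] [0.3925743  0.91971791 0.00209506] 0.03445066330362362 [-1.7579673  -0.30554833  6.8775904 ]
([-0.2143, -0.2724, -0.136], -0.1814)
```

```bash
python3 -c "
from bands import *
s=manip.get_state();s['position']=np.array([.3774,.3065,.0095])
print(go([.405,-.029,.11],np.radians(88.65),s))
"
```

```text
([-0.1965, -0.3719, -0.1262], -0.1814)
```

{"fn": "move_arm", "kwargs": {
  "deltas": [
    [[0,0,-0.06,0,1],[-0.01,-0.02,-0.1262,0,1],[-0.1965,-0.3719,-0.1262,-0.1814,1],[-0.1965,-0.3719,-0.1262,-0.1814,1],[-0.1965,-0.3719,-0.1262,-0.1814,1],[-0.1965,-0.3719,-0.1262,-0.1814,1],[-0.1965,-0.3719,-0.1262,-0.1814,1],[-0.1965,-0.3719,-0.1262,-0.1814,1],[-0.1965,-0.3719,-0.1262,-0.1814,1],[-0.1965,-0.3719,-0.1262,-0.1814,1],[-0.1965,-0.3719,-0.1262,-0.1814,1],[-0.1965,-0.3719,-0.1262,-0.1814,1]]
  ]
}}

```text
clock: 3.35
position: [0.4047, -0.027, 0.111]
ee_rot: [-0.0, 0.011, 1.0, 0.0]
contact_force: [-0.3, -0.4, -0.8]
width: 0.0342
gripper_force: 40.8
```

```bash
python3 -c "
from bands import *
s=manip.get_state();print(s['clock'],s['position'],rot(s['ee_rot'])[:,1],s['width'],s['contact_force'],s['gripper_force'])
im=manip.get_image('top')
for b in bands('top',.11,(18,130,60),(35,255,255),s,im,10):print(b)
cv2.imwrite('pics/t2.png',im[:,:,::-1])
c=cv2.resize(im[150:270,180:340],(800,600),interpolation=cv2.INTER_CUBIC);cv2.imwrite('pics/t2c.png',c[:,:,::-1])
w=manip.get_image('wrist');cv2.imwrite('pics/w2.png',w[:,:,::-1])
"
```

```text
3.35 [ 0.40472241 -0.02704143  0.1110116 ] [2.28445427e-02 9.99738715e-01 7.92706761e-04] 0.03415852870885462 [-0.29859236 -0.4380315  -0.76979736] 40.83662688732147
(np.int32(17), array([251.9, 215.6]), array([ 0.4854, -0.0351,  0.11  ]))
(np.int32(13), array([ 91. , 239.2]), array([0.4169, 0.5217, 0.11  ]))
```

View pics/t2c.png

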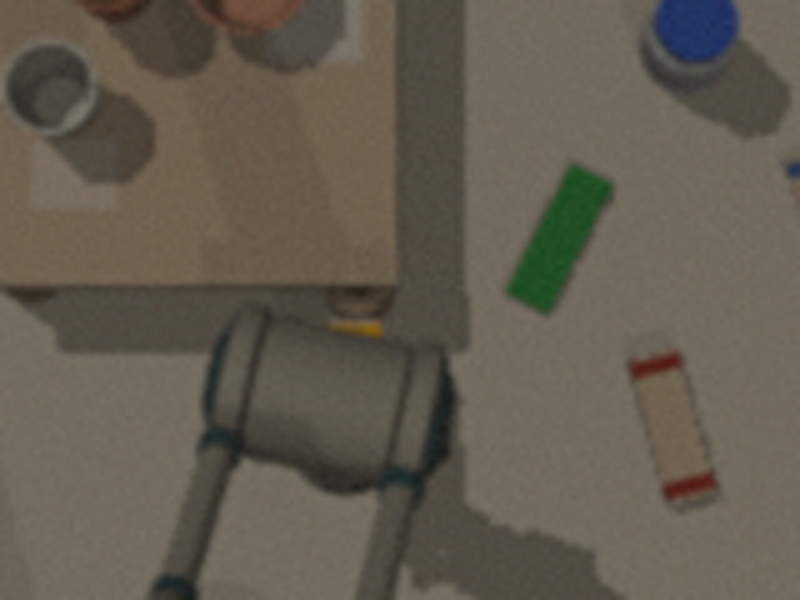

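Crop: the strip's yellow band at (355,328) lines up with the prop at (360,298), and the tip is just outside the near edge. Next, over the proud part and down in small steps to feel the prop's top.

{"fn": "move_arm", "kwargs": {
  "deltas": [
    [[-0.018,0,0.015,0,1],[-0.018,0,0.0325,0,1],[-0.018,0,0.0325,0,1],[-0.018,0,0.0325,0,1]]
  ],
  "squeeze": 60
}}

```text
clock: 3.85
position: [0.4192, -0.0272, 0.085]
ee_rot: [-0.001, 0.011, 1.0, 0.0]
contact_force: [-1.1, 0.4, -1.1]
width: 0.0342
gripper_force: 63.1
```

{"fn": "move_arm", "kwargs": {
  "deltas": [
    [[0,0,0.0016,0,1],[0,0,0.0032,0,1],[0,0,0.0032,0,1],[0,0,0.0032,0,1]]
  ]
}}

```text
clock: 4.25
position: [0.4198, -0.0283, 0.0827]
ee_rot: [0.0, 0.012, 1.0, 0.0]
contact_force: [-0.3, -0.3, -1.9]
width: 0.0338
gripper_force: 63.1
```

{"fn": "move_arm", "kwargs": {
  "deltas": [
    [[0,0,0.001,0,1],[0,0,0.002,0,1],[0,0,0.002,0,1],[0,0,0.002,0,1]]
  ]
}}

```text
clock: 4.65
position: [0.4197, -0.0283, 0.0808]
ee_rot: [-0.0, 0.012, 1.0, 0.0]
contact_force: [0.0, -0.0, -1.7]
width: 0.0338
gripper_force: 63.1
```

```bash
python3 -c "
from h import *
for i in range(3):
  s=manip.get_state();print(s['clock'],s['position'],s['contact_force'],s['moment']);manip.get_image('wrist')
"
```

```text
4.65 [ 0.41967371 -0.02826932  0.08084357] [ 0.02829832 -0.0182046  -1.72309701] [-0.01908611  0.03227911 -0.0119181 ]
4.7 [ 0.4196877  -0.02824272  0.08086687] [ 0.24188792  0.27064221 -1.54021963] [-0.00969896  0.10575456 -0.06619567]
4.75 [ 0.41971681 -0.02823615  0.08088823] [-0.31734321 -1.37688767 -0.27128306] [ 0.04456444 -0.02122031 -0.03811877]
```

{"fn": "move_arm", "kwargs": {
  "deltas": [
    [[0,0,0.001,0,1],[0,0,0.002,0,1],[0,0,0.002,0,1],[0,0,0.002,0,1]]
  ]
}}

```text
clock: 5.2
position: [0.4198, -0.0282, 0.0793]
ee_rot: [0.0, 0.012, 1.0, 0.0]
contact_force: [-0.6, -1.0, -0.0]
width: 0.034
gripper_force: 63.2
```

```bash
python3 -c "
from h import *
for i in range(3):
  s=manip.get_state();print(s['clock'],s['position'],s['contact_force'],s['moment']);manip.get_image('wrist')
"
```

```text
5.2 [ 0.41975155 -0.02823632  0.07933154] [-0.58039002 -0.96789274 -0.01567834] [-0.01312371 -0.0367054  -0.03694863]
5.25 [ 0.41976281 -0.02822898  0.0793419 ] [-0.52774942  0.11180955 -0.34514835] [-0.01523318  0.0009723   0.00351216]
5.3 [ 0.41972244 -0.02824129  0.07933892] [-0.95977544 -0.02451724  0.51534134] [-0.04341384 -0.00715574  0.00878381]
```

{"fn": "move_arm", "kwargs": {
  "deltas": [
    [[0,0,0.00125,0,1],[0,0,0.00125,0,1],[0,0,0.00125,0,1]]
  ]
}}

```text
clock: 5.65
position: [0.4197, -0.0282, 0.0783]
ee_rot: [0.0, 0.012, 1.0, 0.0]
contact_force: [-1.2, -1.0, 1.3]
width: 0.0336
gripper_force: 63.3
```

```bash
python3 -c "
from h import *
for i in range(3):
  s=manip.get_state();print(s['clock'],s['position'],s['contact_force'],s['moment']);manip.get_image('wrist')
"
```

```text
5.65 [ 0.41971092 -0.02821755  0.07833468] [-1.1964335  -0.99626951  1.30874526] [-0.03718364 -0.02830046 -0.02151291]
5.7 [ 0.41969793 -0.02824142  0.07835257] [-0.97553662 -0.74929182  1.70960437] [-0.00419753 -0.0373933   0.00387997]
5.75 [ 0.41969913 -0.02824931  0.07834282] [-1.0298566  -1.17189648  0.58409207] [-0.04061103  0.03898521 -0.01426088]
```

Contact comes at TCP z ≈ 0.0793, so the prop top is ≈ 68 mm high and the gap 12 mm: strip_11 should be the snug one. I raise it a hair and slide it in gently.

{"fn": "move_arm", "kwargs": {
  "deltas": [
    [[0,0,-0.0017,0,1],[0,0,-0.0017,0,1],[-0.006,0,-0.0017,0,1],[-0.012,0,-0.0017,0,1],[-0.018,0,-0.0017,0,1],[-0.018,0,-0.0017,0,1]]
  ]
}}

```text
clock: 6.4
position: [0.4354, -0.0287, 0.0797]
ee_rot: [0.001, 0.012, 1.0, -0.0]
contact_force: [0.1, -0.6, 0.9]
width: 0.0336
gripper_force: 63.2
```

```bash
python3 -c "
from h import *
for i in range(3):
  s=manip.get_state();print(s['clock'],s['position'],s['contact_force'],s['moment']);manip.get_image('wrist')
"
```

```text
6.4 [ 0.43542693 -0.02874121  0.07966181] [ 0.13090021 -0.61619893  0.88614442] [ 0.02579385 -0.07775382 -0.01240667]
6.45 [ 0.43490641 -0.028637    0.07962091] [-0.03667542  0.8782868  -0.39486213] [-0.037603   -0.03226459 -0.02540714]
6.5 [ 0.43457371 -0.02860157  0.0796022 ] [ 0.46427113 -0.14711994  0.0707743 ] [ 0.01382324 -0.09960236 -0.015066  ]
```

{"fn": "move_arm", "kwargs": {
  "deltas": [
    [[-0.006,0,0,0,1],[-0.012,0,0,0,1],[-0.018,0,0,0,1],[-0.018,0,0,0,1]]
  ]
}}

```text
clock: 6.95
position: [0.4498, -0.0291, 0.0797]
ee_rot: [0.001, 0.012, 1.0, -0.0]
contact_force: [-0.2, 0.7, 0.2]
width: 0.0338
gripper_force: 63.2
```

```bash
python3 -c "
from h import *
for i in range(3):
  s=manip.get_state();print(s['clock'],s['position'],s['contact_force'],s['moment']);manip.get_image('wrist')
"
```

```text
6.95 [ 0.44977369 -0.02906635  0.07974035] [-0.17855842  0.71397885  0.24179486] [-0.01446951 -0.02143423 -0.01056251]
7.0 [ 0.44925395 -0.02897566  0.07965429] [0.29084264 0.19514708 0.47990609] [-0.03003823 -0.05414505  0.00345505]
7.05 [ 0.44891652 -0.02893752  0.07963622] [ 0.44215234 -0.28817107  0.27452805] [ 0.00489089 -0.13224597 -0.03331687]
```

{"fn": "move_arm", "kwargs": {
  "deltas": [
    [[-0.007,0,0,0,1],[-0.014,0,0,0,1],[-0.021,0,0,0,1],[-0.028,0,0,0,1],[-0.035,0,0,0,1],[-0.035,0,0,0,1],[-0.035,0,0,0,1]]
  ]
}}

```text
clock: 7.8
position: [0.4771, -0.0296, 0.0797]
ee_rot: [0.0, 0.012, 1.0, -0.0]
contact_force: [0.2, -0.2, -0.2]
width: 0.0337
gripper_force: 63.2
```

```bash
python3 -c "
from h import *
for i in range(2):
  s=manip.get_state();print(s['clock'],s['position'],s['contact_force'],s['moment']);im=manip.get_image('wrist' if i else 'top')
cv2.imwrite('pics/w3.png',im[:,:,::-1])
im=manip.get_image('top');
c=cv2.resize(im[170:250,210:290],(400,400),interpolation=cv2.INTER_CUBIC)
sc=manip.get_image('scene');
d=cv2.resize(sc[180:260,220:300],(400,400),interpolation=cv2.INTER_CUBIC);cv2.imwrite('pics/c3.png',np.hstack([c,d])[:,:,::-1])
"
```

```text
7.8 [ 0.47714137 -0.02961126  0.07965589] [ 0.15225682 -0.2040278  -0.23658701] [ 0.01694543 -0.08247654  0.04565199]
7.85 [ 0.47689461 -0.02955914  0.07967162] [-0.38822611 -0.55288922 -0.45872313] [-0.03180476 -0.07078718 -0.03113276]
```

View pics/c3.png

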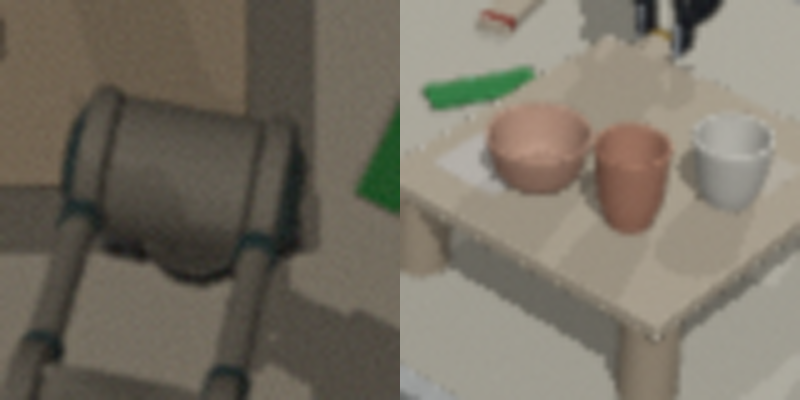

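Strip_11 is in with no resistance. The crop shows its yellow band between the fingers at the near edge, and the pots are undisturbed. Lower 0.4 mm, release, and rise.

{"fn": "move_arm", "kwargs": {
  "deltas": [
    [[0,0,0.0005,0,1],[0,0,0.0005,0,1],[0,0,0.0005,0,0.4],[0,0,0.0005,0,0.2],[0,0,0.0005,0,0],[0,0,0.0005,0,-0.3],[0,0,0.0005,0,-0.3],[0,0,0.0005,0,-0.3],[0,0,0.0005,0,-0.3]]
  ]
}}

```text
clock: 8.9
position: [0.4764, -0.0295, 0.0792]
ee_rot: [-0.0, 0.012, 1.0, 0.0]
contact_force: [-0.6, 0.9, 0.3]
width: 0.0554
gripper_force: 0.0
```

{"fn": "move_arm", "kwargs": {
  "deltas": [
    [[0,0,-0.02,0,-0.3],[0,0,-0.06,0,-0.3],[0,0,-0.11,0,1],[0.05,0,-0.11,0,1],[0.1,0,-0.11,0,1],[0.1,0,-0.11,0,1],[0.1,0,-0.11,0,1],[0.1,0,-0.11,0,1]]
  ]
}}

```text
clock: 9.7
position: [0.3977, -0.0279, 0.1676]
ee_rot: [0.001, 0.012, 1.0, -0.0]
contact_force: [-0.3, 0.1, 0.7]
width: 0.0
gripper_force: 0.0
```

```bash
python3 -c "
from h import *
s=manip.get_state();print(s['clock'],s['position'],s['contact_force'],s['width'])
im=manip.get_image('top');
c=cv2.resize(im[170:250,210:290],(400,400),interpolation=cv2.INTER_CUBIC)
w=manip.get_image('wrist');
cv2.imwrite('pics/c4.png',np.hstack([c,cv2.resize(w,(400,400))])[:,:,::-1]);cv2.imwrite('pics/t4.png',im[:,:,::-1])
"
```

```text
9.7 [ 0.3977462  -0.02794973  0.16757711] [-0.28418766  0.12140635  0.74299581] 7.3672202418611975e-06
```

View pics/c4.png

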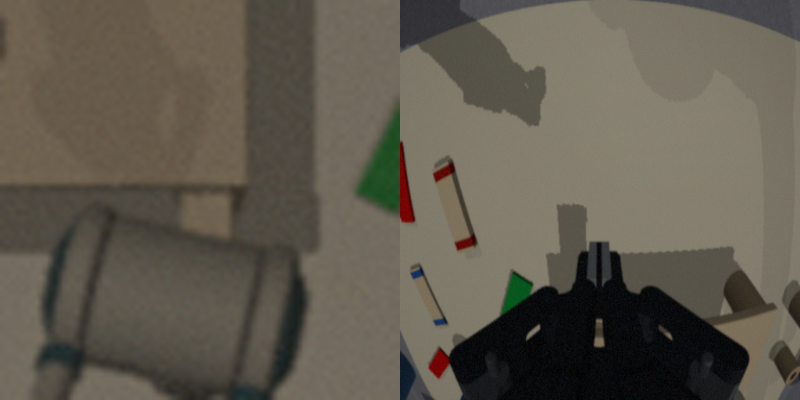

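The strip stands straight out at crop (207,215), about y = -0.123 in the shelf frame, and was released. Now I press the corner with shut fingers.

{"fn": "move_arm", "kwargs": {
  "deltas": [
    [[-0.06,0,0,0,1],[-0.12,-0.003,0,0,1],[-0.1825,-0.006,0.02,0,1],[-0.1825,-0.006,0.06,0,1],[-0.1825,-0.006,0.068,0,1],[-0.1825,-0.006,0.068,0,1],[-0.1825,-0.006,0.068,0,1]]
  ]
}}

```text
clock: 10.5
position: [0.5421, -0.0358, 0.1134]
ee_rot: [0.0, 0.012, 1.0, 0.0]
contact_force: [-0.6, -0.4, 0.3]
width: 0.0001
gripper_force: 0.0
```

{"fn": "move_arm", "kwargs": {
  "deltas": [
    [[0,0,0.004,0,1],[0,0,0.008,0,1],[0,0,0.01,0,1],[0,0,0.01,0,1]]
  ]
}}

```text
clock: 10.9
position: [0.5421, -0.0359, 0.1051]
ee_rot: [0.0, 0.012, 1.0, 0.0]
contact_force: [-0.1, -0.2, 0.1]
width: 0.0001
gripper_force: 0.0
```

{"fn": "move_arm", "kwargs": {
  "deltas": [
    [[0,0,0.001,0,1],[0,0,0.002,0,1],[0,0,0.003,0,1],[0,0,0.003,0,1]]
  ]
}}

```text
clock: 11.3
position: [0.5424, -0.0359, 0.1025]
ee_rot: [0.0, 0.012, 1.0, -0.0]
contact_force: [-0.9, 0.0, 1.9]
width: -0.0001
gripper_force: 0.8
```

{"fn": "move_arm", "kwargs": {
  "deltas": [
    [[0,0,0.00125,0,1],[0,0,0.00125,0,1],[0,0,0.00125,0,1]]
  ]
}}

```text
clock: 11.6
position: [0.5424, -0.0359, 0.1021]
ee_rot: [0.0, 0.012, 1.0, -0.0]
contact_force: [-2.0, -0.5, 6.1]
width: -0.0004
gripper_force: 2.6
```

The corner holds: 6 N moves it only 0.4 mm. I hold a moment, then lift and withdraw.

{"fn": "move_arm", "kwargs": {
  "deltas": [
    [[0,0,0.0005,0,1],[0,0,0.0005,0,1],[0,0,0.0005,0,1],[0,0,0.0005,0,1]]
  ]
}}

```text
clock: 12.0
position: [0.5424, -0.0359, 0.1021]
ee_rot: [0.0, 0.012, 1.0, -0.0]
contact_force: [-1.9, -0.3, 7.3]
width: -0.0001
gripper_force: 3.8
```

{"fn": "move_arm", "kwargs": {
  "deltas": [
    [[0,0,-0.01,0,1],[0,0,-0.04,0,1],[0,0,-0.1,0,1],[0.05,0,-0.15,0,1],[0.1,0,-0.15,0,1],[0.16,0,-0.15,0,1],[0.22,0,-0.15,0,1],[0.25,0,-0.15,0,1],[0.25,0,-0.15,0,1],[0.25,0,-0.15,0,1]]
  ]
}}

```text
clock: 13.0
position: [0.343, -0.0314, 0.2217]
ee_rot: [0.001, 0.012, 1.0, -0.0]
contact_force: [0.8, -0.2, 0.3]
width: -0.0002
gripper_force: 0.0
```

```bash
python3 -c "
from h import *
s=manip.get_state();print(s['clock'],s['position'],s['contact_force'],s['width'])
im=manip.get_image('top');sc=manip.get_image('scene')
c=cv2.resize(im[110:260,150:350],(400,300),interpolation=cv2.INTER_CUBIC)
d=cv2.resize(sc[150:270,190:350],(400,300),interpolation=cv2.INTER_CUBIC)
cv2.imwrite('pics/c5.png',np.hstack([c,d])[:,:,::-1])
"
```

```text
13.0 [ 0.3430096  -0.03140085  0.22167221] [ 0.76489201 -0.22219339  0.27614567] -0.0002276218179619584
```

View pics/c5.png

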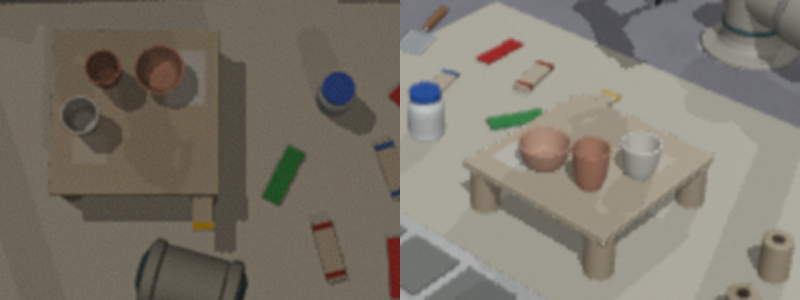

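The strip stands straight out at crop (203,210), with its outer band about 50 mm from the edge as intended. The pots and the other strips are unmoved.

```bash
python3 -c "
from rig import manip
print(manip.sign_off())"
```

```text
the job is handed in; nothing more can be done
None
```

I slid strip_11 (yellow bands) home over the short prop and let it go; the corner held under about 7 N without rocking. I tried only strip_11, because touching it to the prop's top showed a gap of about 12 mm; the other two strips were never moved, and I handed the job in at about 13 s.

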